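# Square a songbook into the page stop of the document camera

## Task

In the music room, get the red songbook ready to be shown: slide it along the desk into its corner of the black T-shaped page stop, until it lies square with one long side flush against the back rail and one short side flush against the centre rail. Slide it, do not pick it up, and leave the blue book and the little brass bell where they are.

Things in the scene. Friction and masses are not known exactly. Their poses are not given: they have to be found in the camera images.
- red_book: Hardback songbook, bright red cover with a white note on it, flat on the desk, loose, 0.2 to 0.4 kg: 105 mm along its x, 148 mm along its y, 24 mm thick, too wide to grasp across; slides when pushed at an edge. Origin: centre of its underside, z up. Starts left or right of the centre rail, 3 to 11 cm clear of both rails, up to 20 degrees off square.
- page_stop: Black T of rails fixed to the desk, 25 mm high, 20 mm thick; a white camera behind it (to x 135, 61 high). Origin: desk height, middle of the back rail's near face; x away from the robot, y left along the rail; yaw up to 9 degrees. Back rail: x 0 to 20 mm, y +-230. Centre rail: x -130 to 0, y +-10. A book fully home: centre at x -52.5, y +84 or -84, its y axis along the back rail.
- blue_book: Bystander: a book just like the red one (105 x 148 x 24 mm) but with a blue cover, loose on the other side of the centre rail. Origin: centre of its underside. Not to be moved.
- bell: Bystander: brass desk bell, a low dome on a black foot with a small button on top, loose, 60 mm across and 45 mm high, standing on the desk near the robot end of the centre rail, between the books. Origin: centre of its underside. Not to be moved. (A loose brown bottle and a steel bowl stand far behind the ends of the back rail.)
Things that resemble listed ones, but are neither listed nor needed, are in the scene too. Of the things like the red_book, leave any that is brown or green; of the rest the larger one is meant.

How it is judged (in metres and radians):
At the end, for the whole second after the job is handed in: The red book lies flat, still and square (within 10 degrees) in a corner of the page stop, its centre within 12 mm, along each rail, of where it is when touching both the back rail and the centre rail (x of red_book in the frame of page_stop between -0.0645 and -0.0405 m and (y of red_book in the frame of page_stop between 0.072 and 0.096 m or y of red_book in the frame of page_stop between -0.096 and -0.072 m) and angle between the x axis of red_book and the x axis of page_stop, either way round below 0.175 rad and angle between red_book's own z axis and vertical below 0.1 rad and height (world z) of red_book below 0.008 m and linear speed of red_book below 0.02 m/s).
It fails at once if the red book is lifted more than 30 mm off the desk (height (world z) of red_book above 0.03 m).
It fails at once if the blue book is moved by more than 20 mm (distance of blue_book from where it was at the start of the episode above 0.02 m).
It fails at once if the bell is moved by more than 20 mm or tipped (distance of bell from where it was at the start of the episode above 0.02 m or angle between bell's own z axis and vertical above 0.3 rad).
It also fails if it takes over 38 s, if anything falls off the work surface, if the arm or the gripper's body presses on something with over 40 N, if the wrist force passes 120 N, or if a joint passes its speed limit or range.

## Robot

A 6-joint arm with a two-finger parallel gripper is mounted at the origin on the work surface. World frame = base frame: x ahead of the robot, y to its left, z up, the work surface at z = 0. Lengths are in m, angles in degrees, forces in N, time in s.
With the tool pointing down it reaches from about 0.325 to 0.775 m from the base axis. Payload 5.5 kg.
Tool frame: the origin (TCP) lies at the centre of the arm's flange, where the gripper is bolted on; the fingertips stand 182 mm ahead of it and the grasp point (between the pads) lies 163 mm ahead of it; z points along the fingers, y is the line along which they close (so a half turn about z gives the same grasp; the last joint's range is limited). The gripper opens to 88 mm and grips with 3 to 60 N. Pads are 20 mm wide; open, the fingers measure 115 mm over their backs; the gripper's body (75 mm by 178 mm) begins 61 mm behind the grasp point.
Start: joints at [68.6, 5.22, 70.514, -0, 104.267, -3.249], TCP at [0.187, 0.57, 0.405] pointing down, gripper open.
Joint ranges: [-164.24, 164.24], [-49.07, 125.15], [9.68, 141.18], [-86.29, 266.29], [3.28, 154.24], [-151.56, 151.56]. Speed limits (degrees/s): [147.25, 147.25, 172.46, 180, 180, 180].

## Interface

Orientations are given as [roll, pitch, yaw] about the fixed x, y, z axes, in that order (R = Rz(yaw) Ry(pitch) Rx(roll)).
In Python, from station import r gives the robot as it stands. The module is installed in compiled form; this text tells all that it offers. Calls block until the motion is done:
- r.reach(position, orientation): joint-space move of the TCP to a pose.
- r.servo_line(position, rotation=None, speed=0.15): straight line of the TCP; rotation=None keeps the orientation; speed is the mean speed in m/s.
- r.move_joints(angles): joint-space move.
- r.let_go() and r.grab(squeeze=None): open the fingers fully, or close them until they stop; squeeze is the grip in N (None keeps the last).
- r.wait(seconds).
- r.inverse_kinematics(position, orientation): joint angles nearest the present ones, or None.
- r.sense(): the state.
- r.snapshot(name): name is "scene" or "top"; returns a dict with "frame" (480x640x3 uint8, red, green, blue), "fx", "fy", "cx", "cy" (pixels), "dist_coeffs" ([k1, k2, p1, p2, k3] as OpenCV has them; the pictures are not rectified), "R" (3x3) and "t" (3): a world point X has camera coordinates R X + t. Camera axes: x right, y down, z forward; pixel columns grow to the right and rows downward; lengths in m; the calibration is good to about 2 mm. A picture is of the moment at which its call begins. There is no depth.
A pose or a line that the arm cannot do raises r.IKError and nothing moves.
- r.hand_in(): hands the job in; it is judged then, once.
The state is a dict: "clock": time; "joints": joint angles; "joint_vel": joint speeds; "joint_torque": joint torques, N m; "tcp_pos": TCP position; "orientation": TCP orientation; "contact_force": force on the tool from outside, world axes, zero at the start; "torque": the same for the moment, N m; "opening": finger opening in m; "gripper_force": force on a finger pad.
Only numpy, scipy, OpenCV 4.12 (cv2) and the standard library are available. Lean on these libraries where they do the work, as an engineer would, in place of code of your own. Each camera call takes 0.05 s, during which the arm holds its last target. There are 200 camera calls.

## Working session

There is one attempt and no reset: what is moved stays moved. The work goes in short steps, each a Python script; the robot and the scene stay as the last script left them, time stands still between calls to the robot, and variables do not carry over. Pictures are saved under pics/ and viewed, at most 10 in all, crops included, and the job is handed in when it is done.

```bash
mkdir -p pics; cat > h.py <<'E'
import numpy as np, cv2
from station import r
def snap(n,f=None):
    s=r.snapshot(n)
    if f: cv2.imwrite('pics/'+f,s['frame'][:,:,::-1])
    return s
def ray(s,px,z):
    K=np.array([[s['fx'],0,s['cx']],[0,s['fy'],s['cy']],[0,0,1.]])
    u=cv2.undistortPoints(np.array(px,float).reshape(-1,1,2),K,np.array(s['dist_coeffs'],float)).reshape(-1,2)
    R=np.array(s['R']);t=np.array(s['t']);C=-R.T@t
    d=np.c_[u,np.ones(len(u))]@R
    return C+d*((z-C[2])/d[:,2])[:,None]
def proj(s,X):
    K=np.array([[s['fx'],0,s['cx']],[0,s['fy'],s['cy']],[0,0,1.]])
    return cv2.projectPoints(np.array(X,float).reshape(-1,3),cv2.Rodrigues(np.array(s['R']))[0],np.array(s['t'],float),K,np.array(s['dist_coeffs'],float))[0].reshape(-1,2)
E
python3 - <<'E'
from h import *
import pickle
for n in('top','scene'):
    s=snap(n,n+'0.png'); pickle.dump({k:(np.array(v) if not isinstance(v,(float,int)) else v) for k,v in s.items()},open(n+'0.pkl','wb'))
    print(n,-np.array(s['R']).T@np.array(s['t']))
print(r.sense())
E
```

```text
top [ 0.41451164 -0.12979363  0.90814749]
scene [0.94354243 0.62202239 0.58809998]
{'clock': 0.1, 'joints': array([ 6.86000853e+01,  5.26074442e+00,  7.05743529e+01, -1.53038111e-04,
        1.04267545e+02, -3.24905310e+00]), 'joint_vel': array([-0.10852763, -0.04201071, -0.24902876,  0.0314629 , -0.02839707,
       -0.03008182]), 'joint_torque': array([ 2.35143183e-03, -4.47858489e+01, -4.07569313e+01,  6.99947728e-02,
        2.84703251e-02, -1.29935734e-04]), 'tcp_pos': array([0.18693954, 0.57019689, 0.40360547]), 'orientation': array([-1.79897514e+02, -5.66923566e-03,  1.61849096e+02]), 'contact_force': array([-0.18350325,  1.47585761,  0.01011163]), 'torque': array([ 0.01114387,  0.06661673, -0.01400018]), 'gripper_force': 0.0, 'opening': 0.08785569491091655}
```

View pics/top0.png

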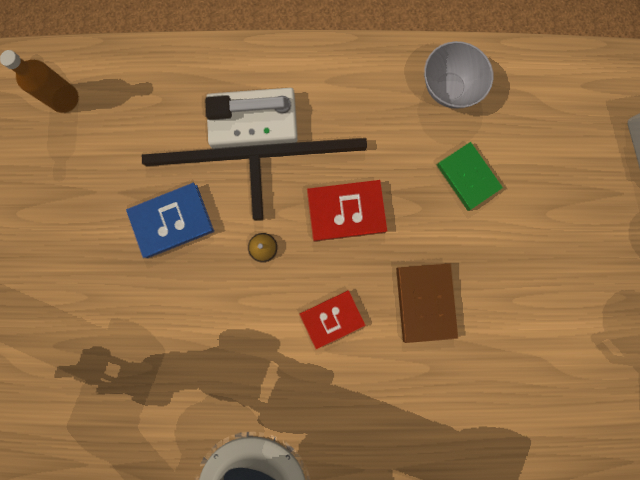

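View pics/scene0.png

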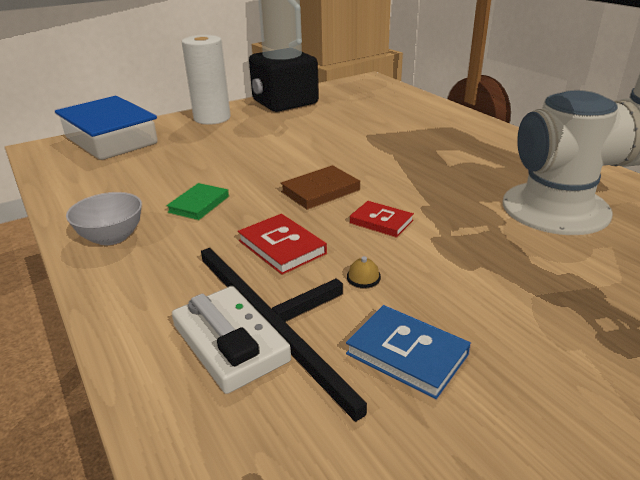

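The top view shows two red books: a large one at (347,210) and a small one at (333,319). Green (470,176) and brown (428,302) are to be left. The larger red one at (347,210) fits the description. The rail T meets at (255,152), and the bell is at (262,247). I'll measure these and confirm the choice in a crop.

```bash
cat >> h.py <<'E'
def rect(s,mask,z,near):
    """min-area rect in world of contour (top face at height z) whose centroid is nearest pixel `near`"""
    cs=[c for c in cv2.findContours(mask,cv2.RETR_EXTERNAL,cv2.CHAIN_APPROX_NONE)[0] if cv2.contourArea(c)>150]
    c=min(cs,key=lambda c:np.hypot(*(c.reshape(-1,2).mean(0)-near)))
    P=ray(s,c.reshape(-1,2),z)[:,:2]
    return cv2.minAreaRect((P*1000).astype(np.float32)),cv2.boundingRect(c)
def redmask(s,hue=None):
    hsv=cv2.cvtColor(np.asarray(s['frame']),cv2.COLOR_RGB2HSV)
    m=((hsv[...,0]<6)|(hsv[...,0]>174))&(hsv[...,1]>190)&(hsv[...,2]>90)
    return m.astype(np.uint8)*255
E
python3 - <<'E'
import pickle
from h import *
s=pickle.load(open('top0.pkl','rb'));sc=pickle.load(open('scene0.pkl','rb'))
f=s['frame'];hsv=cv2.cvtColor(f,cv2.COLOR_RGB2HSV)
for n in((347,210),(333,319)): print('red',rect(s,redmask(s),.024,n))
print('red scene',rect(sc,redmask(sc),.024,(283,243)))
b=((hsv[...,0]>95)&(hsv[...,0]<130)&(hsv[...,1]>120)).astype(np.uint8)*255
print('blue',rect(s,b,.024,(170,220)))
blk=(f.max(2)<50).astype(np.uint8)*255; blk[:, :135]=0;blk[:138]=0;blk[230:]=0;blk[:,375:]=0
cs=max(cv2.findContours(blk,cv2.RETR_EXTERNAL,cv2.CHAIN_APPROX_NONE)[0],key=cv2.contourArea)
a=cv2.approxPolyDP(cs,4,True).reshape(-1,2);print(a.tolist());print(ray(s,a,.025).round(4).tolist())
print('bell',ray(s,[(262,247)],.03))
v=cv2.resize(f[130:360,130:400],None,fx=2.5,fy=2.5,interpolation=cv2.INTER_CUBIC)
cv2.drawContours(v,[((cs-[130,130])*2.5).astype(int)],-1,(0,255,0),1)
cv2.imwrite('pics/crop.png',v[:,:,::-1])
E
```

```text
red (((553.6611938476562, -185.92071533203125), (105.2181396484375, 146.44522094726562), 7.2771992683410645), (308, 180, 79, 61))
red (((338.47833251953125, -156.88870239257812), (75.78191375732422, 105.73316955566406), 25.549230575561523), (300, 291, 65, 58))
red scene (((563.2803344726562, -170.74440002441406), (120.25921630859375, 172.54078674316406), 7.16310453414917), (238, 214, 89, 60))
blue (((533.0087280273438, 168.50653076171875), (106.1326675415039, 149.77035522460938), 21.71331024169922), (127, 183, 86, 74))
[[366, 143], [357, 139], [142, 155], [142, 162], [249, 157], [253, 217], [260, 219], [260, 156], [358, 150]]
[[0.6899, -0.2257, 0.025], [0.6982, -0.2076, 0.025], [0.666, 0.2294, 0.025], [0.6513, 0.2287, 0.025], [0.6606, 0.0101, 0.025], [0.5386, -0.0001, 0.025], [0.5346, -0.0141, 0.025], [0.6626, -0.0121, 0.025], [0.6753, -0.2094, 0.025]]
bell [[ 0.47860202 -0.01949841  0.03      ]]
```

View pics/crop.png

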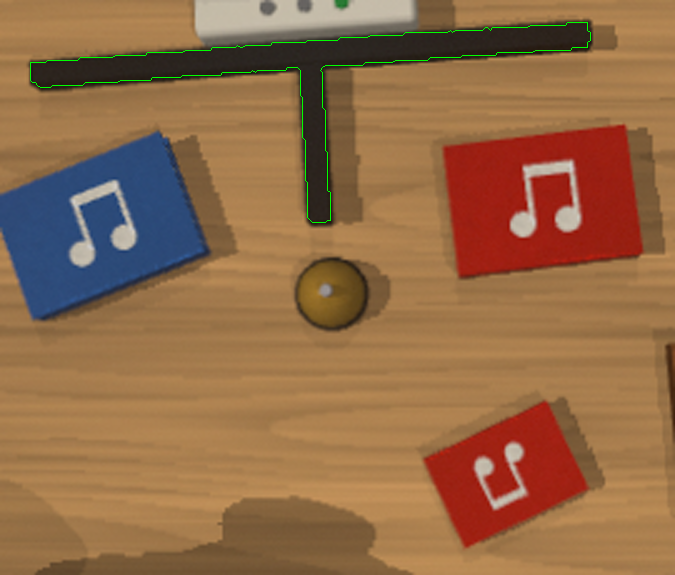

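The crop confirms it: the large red book (105x146 mm measured) lies right of the centre rail. The stop is at about (0.662, -0.001) with yaw about 3°, and the book is 65 mm from the back rail and 95 mm from the centre rail. I'll push it in +x with both open fingers on the near long edge until it meets the back rail.

```bash
cat >> h.py <<'E'
O=np.array([.662,-.001]); SY=np.radians(3.0)
def rot(a): return np.array([[np.cos(a),-np.sin(a)],[np.sin(a),np.cos(a)]])
def W(p,z): return [*(O+rot(SY)@np.array(p)),z]
def S(p): return rot(SY).T@(np.array(p[:2])-O)
ZP=.191; ZH=.28
def F(): return np.array(r.sense()['contact_force'])
def press(p,ax,end,ori,lim=10,step=.002):
    """creep along stop axis ax to `end`, stop when resisting force rises by lim"""
    d=(rot(SY)@np.eye(2)[ax]); r.wait(.2); f0=F()[:2]@d; p=np.array(p,float)
    while p[ax]<end:
        p[ax]+=step; r.servo_line(W(p,ZP),ori,speed=.03); f=f0-F()[:2]@d
        if f>lim: break
    print('press end',p.round(4),'force',round(f,1),'actual',S(r.sense()['tcp_pos']).round(4)); return p
E
python3 - <<'E'
from h import *
c=np.array([.5537,-.1859]);y=7.3
p=c+rot(np.radians(y))@[-.0525-.010-.022,0]
r.reach([*p,ZH],[180,0,y]); r.servo_line([*p,ZP],[180,0,y],speed=.2)
print(r.sense()['tcp_pos'],F())
q=c+rot(np.radians(y))@[-.0525-.010,0]
r.servo_line([*q,ZP],[180,0,y],speed=.06)
b=S(c)[1]
r.servo_line(W([-.124,b],ZP),[180,0,3.],speed=.06); print(F())
press([-.124,b],0,-.106,[180,0,3.])
print(r.sense()['clock'])
s=snap('top','top1.png')
E
```

```text
[ 0.47020996 -0.19655853  0.19175335] [ 0.34745599 -0.06549693  0.67516293]
[ 0.01194169 -0.57831857 -0.68712364]
press end [-0.106 -0.179] force 13.2 actual [-0.1073 -0.1792]
7.6583
```

View pics/top1.png

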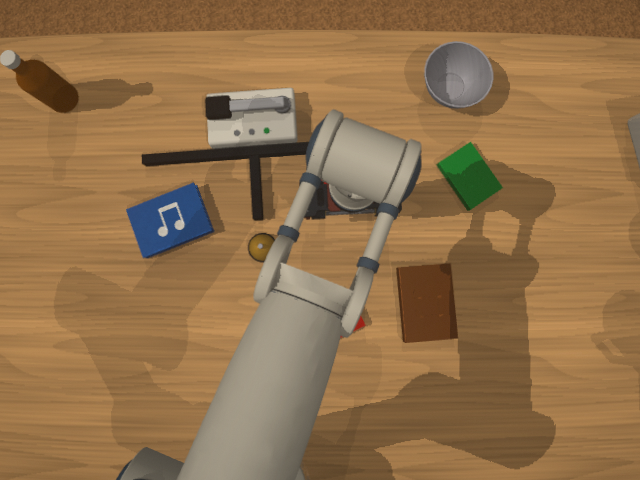

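The arm hides the book in this picture, but the force stop came within 10 mm of the expected contact. The bell (262,247) and the blue book (170,220) are unmoved. Open fingers won't fit beside the back rail, so I'll push the short edge with closed fingers, slightly to the rail side of its middle.

```bash
python3 - <<'E'
from h import *
r.servo_line(W([-.125,-.179],ZP),speed=.1)
r.servo_line(W([-.125,-.179],ZH),speed=.25)
r.grab(5)
o=[180,0,93.]; x=-.047
r.reach(W([x,-.285],ZH),o); s=snap('top','top2.png')
r.servo_line(W([x,-.285],ZP),o,speed=.2); print(r.sense()['opening'],F())
r.servo_line(W([x,-.176],ZP),o,speed=.06); print(F())
press([x,-.176],1,-.156,o)
p=S(r.sense()['tcp_pos'])
r.servo_line(W([x,p[1]-.02],ZP),o,speed=.1); r.servo_line(W([x,p[1]-.02],ZH),o,speed=.25)
r.reach([.35,-.35,.35],o)
s=snap('top','top3.png'); print(r.sense()['clock'])
q=rect(s,redmask(s),.024,(310,180)); print(q,S(np.array(q[0][0])/1000))
E
```

```text
0.0004766782018905962 [ 0.0355542  -0.12090905 -0.07820823]
[-0.68267878 -0.48406256  1.60742601]
press end [-0.047 -0.164] force 13.2 actual [-0.0469 -0.1669]
17.85
(((618.301513671875, -85.62287902832031), (106.93661499023438, 148.09591674804688), 4.3363165855407715), (259, 150, 76, 56)) [-0.04806742 -0.0822199 ]
```

View pics/top3.png

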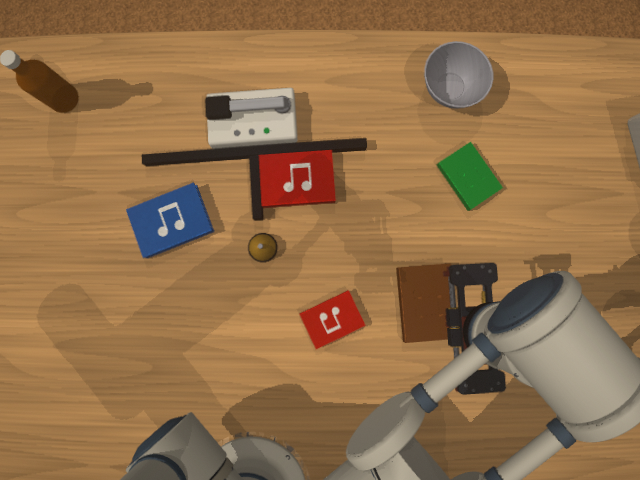

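The red book's cover spans (259,150) to (335,206). It lies flush against both rails and square, with its centre measured at (-0.048, -0.082) against the nominal (-0.0525, -0.084). The blue book (170,220) and the bell (262,247) haven't moved, so I'm handing in.

```bash
python3 -c "
from station import r
print(r.hand_in())"
```

```text
the job is handed in; nothing more can be done
None
```

The larger red songbook was slid into the right-hand corner of the page stop, square and flush with both rails to within about 5 mm by camera; the blue book and bell look unmoved, and I handed the job in at about 18 s of the 38 s allowed (no verdict was returned).

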